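Seat the keyed arbor in the welding positioner's hub and hold it home

ROBOT

A 6-joint arm with a two-finger parallel gripper is mounted at the origin on the work surface. World frame = base frame: x ahead of the robot, y to its left, z up, the work surface at z = 0. Lengths are in mm, angles in degrees, forces in N, time in s.
With the tool pointing down it reaches from about 375 to 975 mm from the base axis. Payload 3.8 kg.
Tool frame: the origin (TCP) lies between the finger pads, 19 mm behind the fingertips; this is the grasp point; z points along the fingers, y is the line along which they close (so a half turn about z gives the same grasp; the last joint's range is limited). The gripper opens to 85 mm and grips with 20 to 120 N. Pads are 22 mm wide; open, the fingers measure 114 mm over their backs; the gripper's body (76 mm by 85 mm) begins 54 mm behind the grasp point. The pads swing forward as they close: fully open they stand 13 mm farther back than shut.
Start: joints at [-78.661, 15.12, 91.902, -0, 72.978, -2.114], TCP at [157.033, -656.475, 249.98] pointing down, gripper open.
Joint ranges: [-150.88, 150.88], [-54.13, 125.18], [17.81, 147.31], [-75.09, 255.09], [0, 152.58], [-146.25, 146.25]. Speed limits (degrees/s): [147.25, 147.25, 180, 180, 180, 180].

INTERFACE

Orientations are given as [roll, pitch, yaw] about the fixed x, y, z axes, in that order (R = Rz(yaw) Ry(pitch) Rx(roll)).
In Python, from cell import observe, camera, camera_model, sign_off gives the robot as it stands.
- The arm moves only by the shell command python3 -m inch 'ROWS' [OPENING] [FORCE]. ROWS is JSON, a list of rows, each an object of numbers: "x", "y", "z": the shift along the tool's x, y, z in units of 25 mm (1.0 is 25 mm); "yaw": the turn about the tool's z in units of 6 degrees (1.0 is 6 degrees). In form: [{"x": .., "y": .., "z": .., "yaw": ..}, ...]. A call has 1 to 12 rows; each row shifts and turns the commanded pose from where the row before left it, along the tool's axes as they then stand; what a row does not reach is not made up. A row lasts 1/12 s, in which the tool goes at most 41.7 mm and 7.16 degrees, less where a joint would pass 70% of its speed; a pose out of reach is approached as far as the arm can. A call is refused whole if a number of a shift passes 1 or a number of a turn 1, either way. A call with a gripper value outside its range is refused whole. OPENING is the closure, from 0 (fully open) to 1 (shut), set as the call begins (- or left out, the last holds). The fingers move at their own pace and stop on an object; FORCE is the grip in N (left out, the last holds). Time passes only in rows, so rows that do not move let the fingers close. It gives the time, the measured TCP pose, the force, the opening and the grip force at its end, in the units of the state.
- observe(): the state, without advancing time (a new reading comes with each control period).
- camera(name): name is "scene" or "top" or "wrist"; returns the picture (420x560x3 uint8, blue, green, red); there is no depth.
- camera_model(name): a dict with "fx", "fy", "cx", "cy" (pixels), "rvec" (rotation vector, rad) and "tvec" (3), from world to camera coordinates, as OpenCV has them; the wrist camera has in their place "tool_from_camera" (4x4, takes a point from camera to tool coordinates, whose origin is the TCP and whose axes are the flange's). Camera axes: x right, y down, z forward; pixel columns grow to the right and rows downward; lengths in mm; the calibration is good to about 2 mm. A picture is of the moment at which its call begins: read the wrist's pose just before it. camera_model takes no time and is no camera call.
- sign_off(): hands the job in; it is judged then, once.
The state is a dict: "clock": time; "q": joint angles; "qvel": joint speeds; "joint_torque": joint torques, N m; "eef_pos": TCP position; "tool_rot": TCP orientation; "contact_force": force on the tool from outside, world axes, zero at the start; "wrist_torque": the same for the moment, N m; "gripper_width": opening from 0.0 (shut) to 1.0 (fully open); "gripper_force": force on a finger pad.
Only numpy, scipy, OpenCV 4.12 (cv2) and the standard library are available. Lean on these libraries where they do the work, as an engineer would, in place of code of your own. Each camera call takes 0.05 s, during which the arm holds its last target. There are 200 camera calls.

TASK

Fit the keyed arbor (the one with the key, square spanner flats and flange notch) into the hub of the welding positioner: lift it out of the stand, lower its shank into the bore, turn it until the key slips into the keyway, and keep pushing against the sprung purge seal until the flange is down on the hub face. Finish while still gripping the arbor and pressing it fully home, so that the clamp screw can be tightened: the spring lifts it again if you let go. Leave the plain cone arbor, the welding square and the brush where they are.

Things in the scene. Friction and masses are not known exactly. Their poses are not given: they have to be found in the camera images.
- arbor: keyed steel arbor, 128 mm long, about 0.5 kg, upright in one of the stand's two holes. Origin: centre of the shank's foot; z up its axis, x towards its key. From the foot up: round shank 28 mm in diameter, 0 to 60 mm (nose chamfered 2.5 x 3 mm); flange 56 mm in diameter, 60 to 68 mm; gripping flats, 68 to 108 mm; round plug 30 mm in diameter with bevelled top, 108 to 128 mm
- flats (a point): on the arbor's axis 89 mm above its foot, 21 mm above the flange: the TCP's place to grip with the tool pointing down, fingertips just over the flange (they may push on it). The body here is a 22 mm square with rounded corners: four spanner flats, each 20 mm wide, facing the arbor's +x, -x, +y and -y: close along its x or its y. Axes as the arbor's
- flange (a point): centre of the underside of the arbor's flange, 60 mm above the arbor's foot; axes as the arbor's
- key (a point): foot of the arbor's key (darker steel, 10 mm wide, standing 6 mm proud, 20 mm out from the axis, running from 32 to 57 mm above the arbor's foot): 17 mm along the arbor's x, 32 mm up; axes as the arbor's. A notch 8 mm wide and 7 mm deep in the flange's rim, right above the key, shows its direction from above
- hub_mouth (a point): centre of the bore at the top of the positioner's hub, 150 mm above the table; z up, x towards the keyway. The hub: a steel boss 70 mm in diameter on a faceplate 200 mm in diameter, locked, does not turn. Bore 30 mm in diameter, mouth chamfered 2.5 mm; keyway: a slot 12 mm wide, open at the top, along the whole bore, 22 mm out from the axis. Nothing but the key stops the shank before the seal
- purge_seal (a joint): travel in m of the sprung brass purge seal in the bore: 0 when up (its top 53 mm below the hub face), grows as it is pushed down, stop at 0.010. The spring starts at 9 N and adds 0.9 N per mm. With the flange on the hub face the arbor's foot is 60 mm down and the seal pressed 7 mm: 15 N, more than the arbor's weight, so it must be held down
- positioner: benchtop welding positioner, a grey machine 270 x 250 mm, fixed to the table; origin on the table under the hub's axis, x to its back (motor and brass gas coupling), control box at -x. The faceplate's top is 111 mm above the table, the other parts are lower
- stand: aluminium block 80 x 250 x 42 mm fixed to the table, origin at the centre of its underside; two blind holes 30 mm in diameter and 28 mm deep at y = -56 and +56 mm hold the arbors, each with its foot 14 mm above the table
- cone_arbor: plain round arbor in the stand's other hole: no key, flats or notch; flange 50 mm in diameter, aluminium cone above it, 116 mm tall; origin at its foot. Leave it
- square: magnetic welding square, dark steel right-angled triangle 100 x 100 x 16 mm lying on the table beyond the stand. Leave it
- brush: wire brush with a wooden handle, 220 mm long, lying on its side on the table between the robot and the stand. Leave it
Mind the look-alikes: they are no part of the job. Leave any pink, turquoise or yellow look-alike of the arbor alone.

How it is judged (in metres and radians):
On the way, in this order (a step that is already met when the one before it is completed fails the run):
1. the keyed arbor is lifted clear of the stand in the gripper (z of arbor in the frame of stand above 0.05 m and contact force between the fingers and arbor above 1 N), for 0.2 s.
2. its shank is in the hub's bore, upright (z of arbor in the frame of hub_mouth below -0.012 m and horizontal distance between arbor and hub_mouth below 0.005 m and angle between arbor's own z axis and vertical below 0.12 rad), for 0.2 s.
At the end, for the whole second after the job is handed in: The keyed arbor is in the hub: key in the keyway (0.2 rad), upright (0.06 rad), on the axis (4 mm), flange within 2.5 mm of the hub face, purge seal pressed down over 4 mm, arbor at rest, and the gripper still about it (TCP within 45 mm of the flats, over 2 N) (z of flange in the frame of hub_mouth below 0.0025 m and horizontal distance between flange and hub_mouth below 0.004 m and angle between arbor's own z axis and vertical below 0.06 rad and angle between the x axis of arbor and the x axis of hub_mouth, either way round below 0.2 rad and x of key in the frame of hub_mouth above 0.012 m and z of key in the frame of hub_mouth below -0.024 m and value of joint purge_seal above 0.004 m and contact force between the fingers and arbor above 2 N and distance between the grasp point and flats below 0.045 m and linear speed of arbor below 0.02 m/s); the arm keeps its last pose, push and grip.
It fails at once if the plain cone arbor is disturbed (distance of cone_arbor from where it was at the start of the episode above 0.03 m or angle between cone_arbor's own z axis and vertical above 0.3 rad).
It fails at once if the welding square or the brush is disturbed (distance of any of square, brush from where it was at the start of the episode above 0.03 m).
It also fails if it takes over 56 s, if anything falls off the work surface, if the arm or the gripper's body presses on something with over 40 N, if the wrist force passes 120 N, or if a joint passes its speed limit or range.

## Working session

There is one attempt and no reset: what is moved stays moved. The work goes in short steps, Python scripts to look and compute and a shell command to move; the robot and the scene stay as the last step left them, time stands still between calls to the robot, and variables do not carry over. Pictures are saved under pics/ and viewed, at most 10 in all, crops included, and the job is handed in when it is done.

```bash
ls; mkdir -p pics
python3 - <<'E'
from cell import *
import cv2,numpy as np
print(observe())
for n in("scene","top"):
    cv2.imwrite(f"pics/{n}0.png",camera(n)); print(n,camera_model(n))
print(camera_model("wrist"))
E
```

```text
pics
{'clock': 0.0, 'q': array([-7.86606623e+01,  1.51683341e+01,  9.19806541e+01,  1.09972940e-03,
        7.29768688e+01, -2.11295234e+00]), 'qvel': array([-0.07367403,  0.11047057,  0.00680639, -0.05072679, -0.02434616,
        0.01390438]), 'joint_torque': array([ 6.18199683e-04, -5.15107083e+01, -3.67316222e+01, -1.53300562e-04,
        1.28629882e-02,  1.73516241e-05]), 'eef_pos': array([ 156.91374113, -655.80892126,  248.67732322]), 'tool_rot': array([-1.79874267e+02, -5.69041753e-03,  1.34519606e+01]), 'contact_force': array([ 0.1720248 , -0.24832347,  0.105111  ]), 'wrist_torque': array([-0.05912198, -0.00488076, -0.0595728 ]), 'gripper_force': 0.0, 'gripper_width': 0.9984134954354011}
scene {'fx': 535.9390752751792, 'fy': 535.9390752751792, 'cx': 284.04562785648244, 'cy': 203.44119748494964, 'rvec': array([ 1.18027176,  2.16620321, -1.13942845]), 'tvec': array([ 296.08040989, -205.60675504, 1730.43420139])}
top {'fx': 396.4366628154557, 'fy': 396.4366628154557, 'cx': 275.68635383829707, 'cy': 213.94418321040632, 'rvec': array([ 2.13135296, -2.17685861,  0.19548411]), 'tvec': array([  5.06601708, 590.00424249, 931.26761038])}
{'fx': 310.30774693492236, 'fy': 310.30774693492236, 'cx': 281.0215930430913, 'cy': 210.17615156063005, 'tool_from_camera': array([[ 2.77620642e-04, -9.60161600e-01, -2.79445209e-01,
         7.13225154e+01],
       [ 9.99999926e-01,  1.91999148e-04,  3.33769947e-04,
        -9.12729964e-01],
       [-2.66819844e-04, -2.79445281e-01,  9.60161582e-01,
        -1.23900262e+02],
       [ 0.00000000e+00,  0.00000000e+00,  0.00000000e+00,
         1.00000000e+00]])}
```

View pics/top0.png

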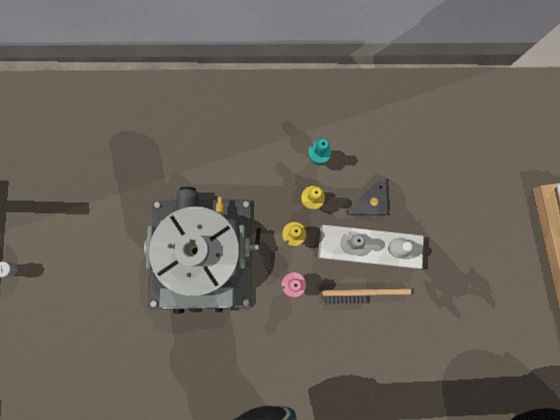

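View pics/scene0.png

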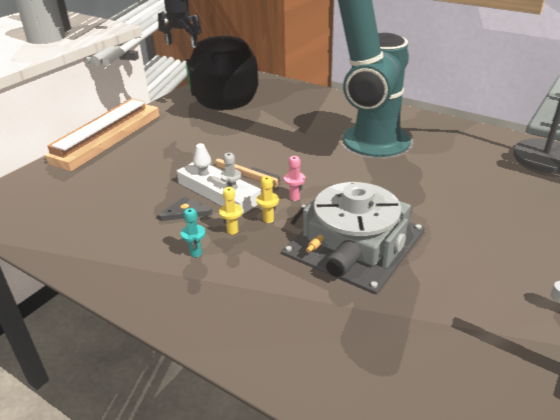

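Top view: keyed arbor in the stand's left hole (flange ~352,242, plug ~359,240), cone arbor at ~(403,247), hub mouth at ~(192,250). Coloured decoys stand at x 290–320. The scene view agrees.

```bash
cat > h.py <<'E'
import cv2,numpy as np
from cell import *
from scipy.spatial.transform import Rotation as Ro
def pose(n,o=None):
    m=camera_model(n); K=np.array([[m['fx'],0,m['cx']],[0,m['fy'],m['cy']],[0,0,1]])
    if n=='wrist':
        T=np.eye(4);T[:3,:3]=Ro.from_euler('xyz',o['tool_rot'],degrees=True).as_matrix();T[:3,3]=o['eef_pos']
        C=T@m['tool_from_camera'];return K,C[:3,:3],C[:3,3]
    R=cv2.Rodrigues(m['rvec'])[0];return K,R.T,-R.T@m['tvec']
def ray(P,uv,z):
    K,R,c=P;d=R@np.linalg.solve(K,[uv[0],uv[1],1]);return c+d*(z-c[2])/d[2]
def proj(P,X):
    K,R,c=P;p=K@(R.T@(np.array(X)-c));return p[:2]/p[2]
E
python3 - <<'E'
from h import *
P=pose('top')
for n,uv,z in [('plug',(359,240.5),142),('flange',(352,242),82),('cone flange',(400,247),80),('hub',(191.5,249.5),150),('pink',(294,285),68),('yel',(293,234),68)]: print(n,ray(P,uv,z).round(1))
im=cv2.imread('pics/top0.png')
a=cv2.resize(im[190:310,140:260],(480,480),interpolation=2)
b=cv2.resize(im[215:275,315:375],(320,320),interpolation=2);b=cv2.copyMakeBorder(b,0,160,0,0,0)
cv2.imwrite('pics/c1.png',np.hstack([a,b]))
E
```

```text
plug [ 512.3 -187.   142. ]
flange [ 514.  -184.6   82. ]
cone flange [ 500.  -298.5   80. ]
hub [499.8 178.9 150. ]
pink [417.2 -45.8  68. ]
yel [537.2 -47.   68. ]
```

View pics/c1.png

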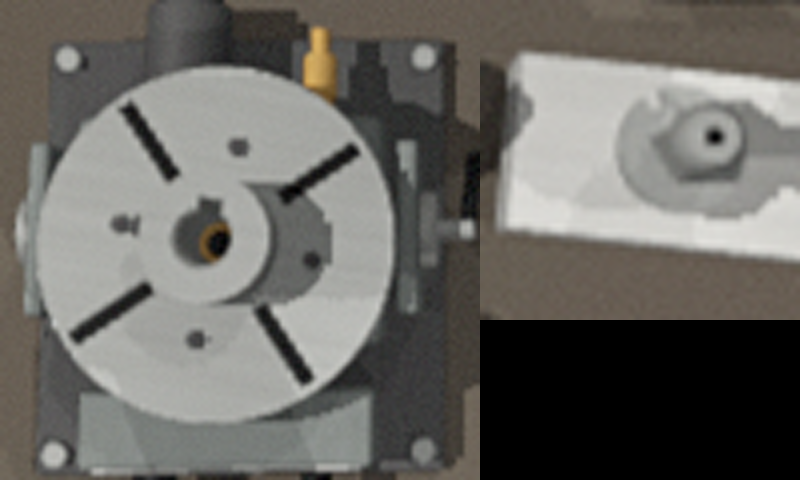

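Hub keyway points near world +x; the arbor's notch sits about 28° to its left. Moving above the arbor for a close look.

```bash
python3 -m inch '[{"x":0.91,"y":-0.75},{"x":0.91,"y":-0.75},{"x":0.91,"y":-0.75},{"x":0.91,"y":-0.75},{"x":0.91,"y":-0.75},{"x":0.91,"y":-0.75},{"x":0.91,"y":-0.75},{"x":0.91,"y":-0.75},{"x":0.91,"y":-0.75},{"x":0.91,"y":-0.75}]' 0 60
python3 -m inch '[{"x":0.91,"y":-0.75},{"x":0.91,"y":-0.75},{"x":0.91,"y":-0.75},{"x":0.91,"y":-0.75},{"x":0.91,"y":-0.75},{"x":0.91,"y":-0.75},{"x":0.91,"y":-0.75},{"x":0.91,"y":-0.75},{"x":0.91,"y":-0.75},{"x":0.91,"y":-0.75},{"yaw":-1},{"yaw":-1}]' 0 60
python3 -m inch '[{"yaw":-0.5},{"x":0},{"x":0},{"x":0}]'
python3 - <<'E'
from h import *
o=observe();im=camera('wrist');cv2.imwrite('pics/w1.png',im)
np.save('o1.npy',o,allow_pickle=True);print(o['eef_pos'],o['tool_rot'],o['clock'])
cv2.imwrite('pics/w1c.png',im)
E
```

```text
[ 156.90294286 -655.8672938   248.80048661] [-1.79884362e+02 -5.57301224e-03  1.34508032e+01] 0.1invalid input at $[0]: expected keys x, y, z, yaw
invalid input at $[0]: expected keys x, y, z, yaw
invalid input at $[0]: expected keys x, y, z, yaw
```

View pics/w1.png

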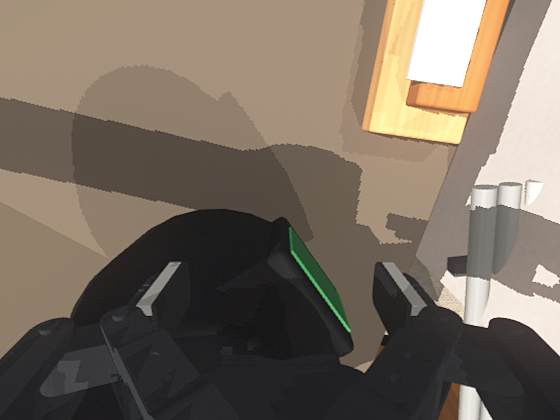

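All four keys are required, so nothing moved: the wrist view shows only the start area. Repeating with full rows.

```bash
python3 -m inch '[{"x":0.91,"y":-0.75,"z":0,"yaw":0},{"x":0.91,"y":-0.75,"z":0,"yaw":0},{"x":0.91,"y":-0.75,"z":0,"yaw":0},{"x":0.91,"y":-0.75,"z":0,"yaw":0},{"x":0.91,"y":-0.75,"z":0,"yaw":0},{"x":0.91,"y":-0.75,"z":0,"yaw":0},{"x":0.91,"y":-0.75,"z":0,"yaw":0},{"x":0.91,"y":-0.75,"z":0,"yaw":0},{"x":0.91,"y":-0.75,"z":0,"yaw":0},{"x":0.91,"y":-0.75,"z":0,"yaw":0}]' 0 60
python3 -m inch '[{"x":0.91,"y":-0.75,"z":0,"yaw":0},{"x":0.91,"y":-0.75,"z":0,"yaw":0},{"x":0.91,"y":-0.75,"z":0,"yaw":0},{"x":0.91,"y":-0.75,"z":0,"yaw":0},{"x":0.91,"y":-0.75,"z":0,"yaw":0},{"x":0.91,"y":-0.75,"z":0,"yaw":0},{"x":0.91,"y":-0.75,"z":0,"yaw":0},{"x":0.91,"y":-0.75,"z":0,"yaw":0},{"x":0.91,"y":-0.75,"z":0,"yaw":0},{"x":0.91,"y":-0.75,"z":0,"yaw":0},{"x":0,"y":0,"z":0,"yaw":-1},{"x":0,"y":0,"z":0,"yaw":-1}]' 0 60
python3 -m inch '[{"x":0,"y":0,"z":0,"yaw":-0.5},{"x":0,"y":0,"z":0,"yaw":0},{"x":0,"y":0,"z":0,"yaw":0},{"x":0,"y":0,"z":0,"yaw":0}]'
python3 - <<'E'
from h import *
o=observe();im=camera('wrist');cv2.imwrite('pics/w2.png',im)
np.save('o2.npy',o,allow_pickle=True);print(o['eef_pos'],o['tool_rot'],o['clock'])
E
```

```text
clock: 0.98
eef_pos: [335.2, -419.7, 249.7]
tool_rot: [-180.0, 0.0, 13.4]
contact_force: [-0.0, -0.3, -0.1]
gripper_width: 1.001
gripper_force: 0.0
clock: 1.98
eef_pos: [513.0, -184.1, 249.6]
tool_rot: [-180.0, 0.0, 25.9]
contact_force: [-0.2, 0.2, -1.2]
gripper_width: 1.0
gripper_force: 0.0
clock: 2.32
eef_pos: [512.1, -186.0, 249.8]
tool_rot: [-180.0, 0.0, 28.4]
contact_force: [0.9, -0.1, -0.3]
gripper_width: 1.002
gripper_force: 0.0
[ 512.12267426 -185.95477833  249.81051594] [-1.79984423e+02  1.26804223e-02  2.83584931e+01] 2.3167
```

View pics/w2.png

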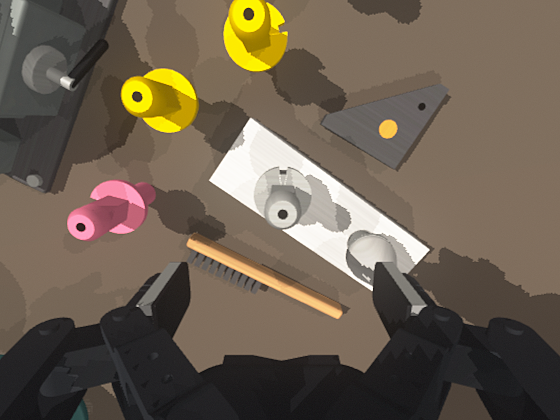

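The wrist view shows the plug's centre hole at (283,213) and the notch at (284,172), straight "up", so the yaw is nearly right. Computing offsets.

Run:
```python
from h import *
o=np.load('o2.npy',allow_pickle=True).item();P=pose('wrist',o)
im=cv2.imread('pics/w2.png');g=cv2.cvtColor(im,6)
m=np.zeros_like(g);m[200:228,268:298]=(g[200:228,268:298]<60);c=np.argwhere(m).mean(0)[::-1]
print('hole px',c,m.sum());a=ray(P,c,142);
print(g[160:180,274:296])
for uv in [(284,172),(284,170)]:
    n=ray(P,uv,82);d=n-a;print(a.round(1),n.round(1),np.hypot(d[0],d[1]).round(1),np.degrees(np.arctan2(d[1],d[0])).round(1))
R=Ro.from_euler('xyz',o['tool_rot'],degrees=True).as_matrix()
print('tool shift',R.T@(a-o['eef_pos']))
```

```text
hole px [282.36666667 213.66666667] 30
[[241 241 240 238 237 238 238 239 240 240 238 238 239 241 241 239 237 236
  237 238 240 239]
 [240 241 241 241 240 238 237 238 239 240 240 238 237 239 241 241 240 238
  237 236 238 239]
 [239 240 241 241 241 240 238 238 238 239 239 240 240 238 238 240 242 240
  238 236 237 238]
 [240 239 240 241 241 241 240 239 238 238 239 239 240 241 238 238 239 242
  241 239 237 237]
 [241 241 241 240 242 242 241 241 240 238 237 238 239 240 241 240 239 240
  242 242 240 238]
 [243 246 246 242 237 240 242 241 242 240 239 237 239 241 244 246 243 241
  239 241 242 241]
 [238 236 233 219 201 229 243 242 241 242 241 240 240 233 224 229 239 245
  245 242 242 242]
 [176 157 131 138 151 222 245 241 241 242 243 243 241 198 118 116 162 218
  232 236 242 244]
 [156 168 182 197 187 230 252 248 246 248 249 249 245 220 184 163 145 134
  122 165 214 234]
 [198 196 196 195 185 209 238 240 240 237 240 241 229 201 195 197 196 200
  193 166 144 165]
 [195 195 194 195 198 150  65  88 108 112 110 109 138 181 195 193 192 208
  225 226 214 177]
 [197 196 195 197 204 161  77  76  80 
[... 263 characters left out ...]
202 167 145 158 158 154 145 179 204 194 195 194 195
  211 219 218 219]
 [195 195 195 194 208 236 230 202 204 204 202 200 214 214 192 195 193 209
  223 221 220 218]
 [191 191 190 189 197 211 203 189 192 191 191 201 217 206 189 192 189 200
  216 217 216 217]
 [189 189 189 187 186 220 224 185 189 189 187 209 221 199 189 192 189 188
  200 216 214 214]
 [192 192 192 190 186 235 238 187 192 190 186 204 206 188 190 191 191 186
  203 216 216 216]
 [197 198 197 195 192 210 212 189 193 193 191 226 229 189 193 192 192 195
  211 220 218 216]]
[ 513.3 -185.6  142. ] [ 534.4 -176.3   82. ] 23.0 23.9
[ 513.3 -185.6  142. ] [ 536.  -175.4   82. ] 24.9 24.3
tool shift [  1.25547128   0.32245257 107.81015705]
```

```bash
python3 -m inch '[{"x":0.05,"y":0.01,"z":0.7,"yaw":0.15},{"x":0,"y":0,"z":0.7,"yaw":0},{"x":0,"y":0,"z":0.7,"yaw":0},{"x":0,"y":0,"z":0.7,"yaw":0},{"x":0,"y":0,"z":0.7,"yaw":0},{"x":0,"y":0,"z":0.7,"yaw":0},{"x":0,"y":0,"z":0.7,"yaw":0},{"x":0,"y":0,"z":0.7,"yaw":0},{"x":0,"y":0,"z":0.25,"yaw":0},{"x":0,"y":0,"z":0,"yaw":0},{"x":0,"y":0,"z":0,"yaw":0}]' 0 60
python3 -m inch '[{"x":0,"y":0,"z":0,"yaw":0},{"x":0,"y":0,"z":0,"yaw":0},{"x":0,"y":0,"z":0,"yaw":0},{"x":0,"y":0,"z":0,"yaw":0},{"x":0,"y":0,"z":0,"yaw":0},{"x":0,"y":0,"z":0,"yaw":0},{"x":0,"y":0,"z":0,"yaw":0},{"x":0,"y":0,"z":0,"yaw":0},{"x":0,"y":0,"z":0,"yaw":0},{"x":0,"y":0,"z":0,"yaw":0},{"x":0,"y":0,"z":0,"yaw":0},{"x":0,"y":0,"z":0,"yaw":0}]' 1 70
```

```text
clock: 3.28
eef_pos: [513.5, -185.7, 103.9]
tool_rot: [-180.0, 0.0, 27.5]
contact_force: [0.6, 0.0, 1.0]
gripper_width: 1.0
gripper_force: 0.0
clock: 4.28
eef_pos: [514.3, -185.8, 104.6]
tool_rot: [179.9, -0.1, 27.6]
contact_force: [-0.0, -0.4, 5.4]
gripper_width: 0.299
gripper_force: 68.2
```

```bash
python3 -m inch '[{"x":0,"y":0,"z":-0.2,"yaw":0},{"x":0,"y":0,"z":-0.5,"yaw":0},{"x":0,"y":0,"z":-0.6,"yaw":0},{"x":0,"y":0,"z":-0.6,"yaw":0},{"x":0,"y":0,"z":-0.6,"yaw":0},{"x":0,"y":0,"z":-0.6,"yaw":0},{"x":0,"y":0,"z":-0.6,"yaw":0},{"x":0,"y":0,"z":-0.6,"yaw":0},{"x":0,"y":0,"z":-0.6,"yaw":0},{"x":0,"y":0,"z":-0.6,"yaw":0},{"x":0,"y":0,"z":-0.2,"yaw":0},{"x":0,"y":0,"z":0,"yaw":0}]'
python3 - <<'E'
from h import *
o=observe();print(o['eef_pos'],o['tool_rot'],o['contact_force'],o['wrist_torque'],o['gripper_width'])
im=camera('wrist');cv2.imwrite('pics/w3.png',im);np.save('o3.npy',o,allow_pickle=True)
E
```

```text
clock: 5.28
eef_pos: [513.9, -185.6, 247.6]
tool_rot: [179.9, -0.1, 27.6]
contact_force: [0.6, 0.4, -5.7]
gripper_width: 0.301
gripper_force: 69.9
[ 513.89159038 -185.58105778  247.62075776] [ 1.79925887e+02 -7.57998019e-02  2.75539591e+01] [ 0.59295978  0.40803237 -5.7325079 ] [-0.00344083 -0.02644951  0.00105234] 0.3011819076549522
```

View pics/w3.png

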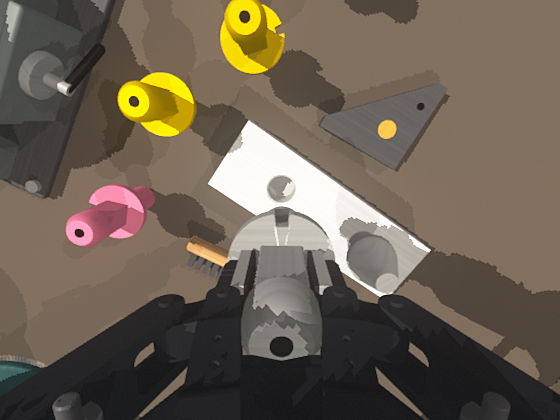

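Arbor is held upright, notch straight ahead at (281,215), stand hole empty, cone arbor untouched. Next: turn, rise and move short of the hub to look at it.

```bash
python3 -m inch '[{"x":0,"y":0,"z":-0.5,"yaw":0.9},{"x":0,"y":0,"z":-0.5,"yaw":0.9},{"x":0,"y":0,"z":-0.5,"yaw":0.9},{"x":0,"y":0,"z":0,"yaw":0.9},{"x":0,"y":0,"z":0,"yaw":1},{"x":-0.2,"y":-0.8,"z":0,"yaw":0},{"x":-0.2,"y":-0.8,"z":0,"yaw":0},{"x":-0.2,"y":-0.8,"z":0,"yaw":0},{"x":-0.2,"y":-0.8,"z":0,"yaw":0},{"x":-0.2,"y":-0.8,"z":0,"yaw":0},{"x":-0.2,"y":-0.8,"z":0,"yaw":0},{"x":-0.2,"y":-0.8,"z":0,"yaw":0}]'
python3 -m inch '[{"x":-0.2,"y":-0.8,"z":0,"yaw":0},{"x":-0.2,"y":-0.8,"z":0,"yaw":0},{"x":-0.2,"y":-0.8,"z":0,"yaw":0},{"x":-0.2,"y":-0.8,"z":0,"yaw":0},{"x":-0.2,"y":-0.8,"z":0,"yaw":0},{"x":-0.2,"y":-0.8,"z":0,"yaw":0},{"x":-0.2,"y":-0.8,"z":0,"yaw":0},{"x":-0.2,"y":-0.8,"z":0,"yaw":0},{"x":-0.2,"y":-0.8,"z":0,"yaw":0},{"x":-0.2,"y":-0.8,"z":0,"yaw":0},{"x":0,"y":-0.6,"z":0,"yaw":0},{"x":0,"y":-0.4,"z":0,"yaw":0}]'
python3 -m inch '[{"x":0,"y":0,"z":0,"yaw":0},{"x":0,"y":0,"z":0,"yaw":0},{"x":0,"y":0,"z":0,"yaw":0},{"x":0,"y":0,"z":0,"yaw":0}]'
python3 - <<'E'
from h import *
o=observe();print(o['eef_pos'],o['tool_rot'],o['contact_force'],o['wrist_torque'],o['gripper_width'])
im=camera('wrist');cv2.imwrite('pics/w4.png',im);np.save('o4.npy',o,allow_pickle=True)
E
```

```text
clock: 6.33
eef_pos: [477.0, -44.4, 281.6]
tool_rot: [-180.0, 0.2, -0.1]
contact_force: [0.5, 0.3, -5.5]
gripper_width: 0.301
gripper_force: 70.0
clock: 7.33
eef_pos: [427.4, 180.6, 281.9]
tool_rot: [180.0, 0.2, 0.0]
contact_force: [-0.1, -1.0, -5.1]
gripper_width: 0.301
gripper_force: 70.1
clock: 7.67
eef_pos: [428.8, 178.7, 283.3]
tool_rot: [180.0, 0.0, -0.1]
contact_force: [0.5, 0.2, -4.8]
gripper_width: 0.298
gripper_force: 70.2
[428.77052269 178.72475308 283.34030026] [ 1.79961179e+02  4.00625791e-02 -9.77624353e-02] [ 0.53280896  0.18760947 -4.82997482] [ 0.03997184  0.00477025 -0.00379088] 0.2983330310786787
```

View pics/w4.png

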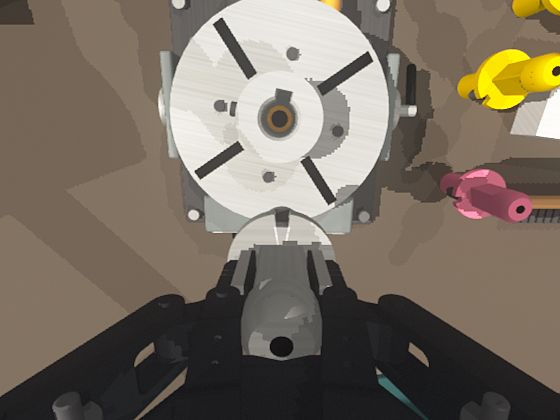

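The bore is at about (280,117), the keyway at (285,97), so slightly clockwise of the tool's x. Enlarging a metric view of the hub-face plane.

Run:
```python
from h import *
o=np.load('o4.npy',allow_pickle=True).item();P=pose('wrist',o)
im=cv2.imread('pics/w4.png')
a0=ray(P,(280,117),150);print(a0)
# rectify z=150 plane, 8 px/mm, 60mm square centred a0; up=+x, left=+y
s=8;W=75
q=np.float32([[-1,-1],[1,-1],[1,1],[-1,1]])*W/2
src=np.float32([proj(P,[a0[0]-v,a0[1]-u,150]) for u,v in q]);dst=(q+W/2)*s
r=cv2.warpPerspective(im,cv2.getPerspectiveTransform(src,np.float32(dst)),(W*s,W*s),flags=2)
for k in range(0,W*s,80): cv2.line(r,(k,0),(k,6),(0,0,255));cv2.line(r,(0,k),(6,k),(0,0,255))
cv2.imwrite('pics/r4.png',r)
```

```text
[501.97851121 180.21860375 150.        ]
```

View pics/r4.png

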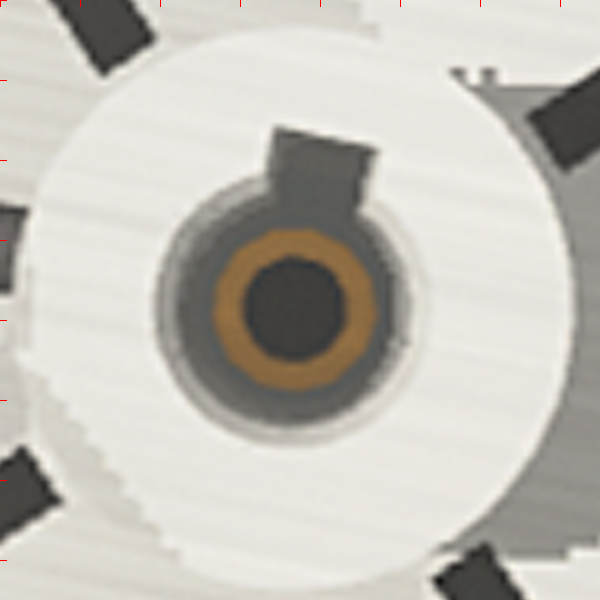

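Run:
```python
from h import *
o=np.load('o4.npy',allow_pickle=True).item();K,R,c=P=pose('wrist',o)
im=cv2.imread('pics/w4.png');g=cv2.cvtColor(im,6)
m=np.zeros_like(g);m[330:362,264:300]=g[330:362,264:300]<45;n,l,st,ce=cv2.connectedComponentsWithStats(m)
h=ce[1+st[1:,4].argmax()];print(h,st[1:,4].max())
T=Ro.from_euler('xyz',o['tool_rot'],degrees=True).as_matrix();p=o['eef_pos']
print('plug tool',T.T@(ray(P,h,p[2]+39)-p))
s=g[205:225,262:302];print(s[6:14])
for uv in[(282,217),(282,208)]:print('notch tool',T.T@(ray(P,uv,p[2]-21)-p))
print('hub tool',T.T@(np.array([500.9,180.8,150])-p))
```

```text
[281.10054348 346.25      ] 368
plug tool [  0.11072219  -0.84363556 -39.00066751]
[[234 231 226 224 188 155 136 110 115 115 112 111 110  97  80  85  89  83
   83  86  77  65  69  67  70  71  65  98 115 102 101  95 104 149 197 215
  224 233 234 231]
 [216 188 157 138 107 112 111 113 115 113 109 107 114 104  76  78  82  75
   65  67  70  70  70  71  72  71  71 120 133 101 102 102 101  96  91 101
  149 197 215 222]
 [120 109 114 116 117 112 101 103 112 107 108 109 126 116  65  64  66  67
   68  70  70  71  72  73  72  68  79 129 132  95  97  99 100 101 101  98
   95  88 100 148]
 [117 118 118 116 112 107 107 119 136 143 148 151 133  96  60  64  68  69
   70  70  71  73  71  72  71  67  84 133 151 132 125 120 111 100  96 100
  101  99  99  94]
 [117 114 121 128 135 152 165 171 188 204 205 199 154  82  60  68  68  70
   69  71  70  72  71  70  70  64 105 160 194 198 184 177 161 146 132 115
  104 101  98 101]
 [132 142 162 172 187 202 201 201 199 197 198 205 173  89  61  66  69  69
   70  70  71  70  72  71  69  63 118 177 196 200 199 200 203 206 198 170
  153 144 115  99]
 [181 196 203 202 199 198 198 197 196 197 198 205 173  95  61  67  70  70
   69  71  73  72  70  72  71  62 108 175 203 199 199 197 199 199 200 203
  206 199 174 148]
 [202 199 198 199 197 197 196 198 196 197 198 204 178 108  65  65  68  70
   68  70  71  70  73  71  69  66  74 159 205 200 199 198 197 198 198 200
  200 202 205 208]]
notch tool [25.46779732 -0.40053209 20.98193087]
notch tool [30.046737   -0.40583248 20.97872558]
hub tool [ 72.21904845  -2.28862724 133.28831549]
```

```bash
python3 -m inch '[{"x":0.6,"y":-0.06,"z":0,"yaw":0},{"x":0.8,"y":0,"z":0,"yaw":0},{"x":0.8,"y":0,"z":0,"yaw":0},{"x":0.68,"y":0,"z":0,"yaw":0},{"x":0,"y":0,"z":0,"yaw":0.6},{"x":0,"y":0,"z":0,"yaw":0.6},{"x":0,"y":0,"z":0.3,"yaw":0.53},{"x":0,"y":0,"z":0.5,"yaw":0},{"x":0,"y":0,"z":0.4,"yaw":0},{"x":0,"y":0,"z":0,"yaw":0},{"x":0,"y":0,"z":0,"yaw":0},{"x":0,"y":0,"z":0,"yaw":0}]'
python3 -m inch '[{"x":0,"y":0,"z":0.2,"yaw":0},{"x":0,"y":0,"z":0.2,"yaw":0},{"x":0,"y":0,"z":0.2,"yaw":0},{"x":0,"y":0,"z":0.2,"yaw":0},{"x":0,"y":0,"z":0.2,"yaw":0},{"x":0,"y":0,"z":0.2,"yaw":0},{"x":0,"y":0,"z":0,"yaw":0},{"x":0,"y":0,"z":0,"yaw":0},{"x":0,"y":0,"z":0,"yaw":0},{"x":0,"y":0,"z":0,"yaw":0}]'
```

```text
clock: 8.72
eef_pos: [500.7, 180.8, 253.5]
tool_rot: [180.0, 0.0, -10.4]
contact_force: [0.9, -0.2, -5.2]
gripper_width: 0.302
gripper_force: 70.2
clock: 9.55
eef_pos: [501.0, 181.0, 224.0]
tool_rot: [-180.0, -0.0, -10.4]
contact_force: [-0.0, -0.4, -5.9]
gripper_width: 0.297
gripper_force: 70.2
```

```bash
python3 -m inch '[{"x":0,"y":0,"z":0.1,"yaw":0},{"x":0,"y":0,"z":0.15,"yaw":0},{"x":0,"y":0,"z":0.15,"yaw":0},{"x":0,"y":0,"z":0.15,"yaw":0},{"x":0,"y":0,"z":0.1,"yaw":0},{"x":0,"y":0,"z":0.1,"yaw":0},{"x":0,"y":0,"z":0.1,"yaw":0},{"x":0,"y":0,"z":0,"yaw":0},{"x":0,"y":0,"z":0,"yaw":0},{"x":0,"y":0,"z":0,"yaw":0}]'
```

```text
clock: 10.38
eef_pos: [500.8, 180.9, 202.5]
tool_rot: [180.0, 0.0, -10.4]
contact_force: [-0.6, -1.1, -5.6]
gripper_width: 0.3
gripper_force: 70.2
```

The key is in the keyway with no resistance. On down against the seal.

```bash
python3 -m inch '[{"x":0,"y":0,"z":0.12,"yaw":0},{"x":0,"y":0,"z":0.12,"yaw":0},{"x":0,"y":0,"z":0.12,"yaw":0},{"x":0,"y":0,"z":0.12,"yaw":0},{"x":0,"y":0,"z":0.1,"yaw":0},{"x":0,"y":0,"z":0.1,"yaw":0},{"x":0,"y":0,"z":0.1,"yaw":0},{"x":0,"y":0,"z":0,"yaw":0},{"x":0,"y":0,"z":0,"yaw":0},{"x":0,"y":0,"z":0,"yaw":0}]'
```

```text
clock: 11.22
eef_pos: [502.2, 181.1, 185.1]
tool_rot: [-179.9, -0.2, -10.4]
contact_force: [-1.0, -1.9, 6.0]
gripper_width: 0.301
gripper_force: 69.1
```

```bash
python3 -m inch '[{"x":0,"y":0,"z":0.06,"yaw":0},{"x":0,"y":0,"z":0.06,"yaw":0},{"x":0,"y":0,"z":0.04,"yaw":0},{"x":0,"y":0,"z":0,"yaw":0},{"x":0,"y":0,"z":0,"yaw":0},{"x":0,"y":0,"z":0,"yaw":0}]'
python3 -m inch '[{"x":0,"y":0,"z":0.04,"yaw":0},{"x":0,"y":0,"z":0.04,"yaw":0},{"x":0,"y":0,"z":0,"yaw":0},{"x":0,"y":0,"z":0,"yaw":0},{"x":0,"y":0,"z":0,"yaw":0}]'
```

```text
clock: 11.72
eef_pos: [502.7, 181.2, 182.0]
tool_rot: [-179.9, -0.2, -10.4]
contact_force: [-2.0, -1.9, 8.5]
gripper_width: 0.302
gripper_force: 68.8
clock: 12.13
eef_pos: [502.9, 181.3, 180.9]
tool_rot: [-179.9, -0.3, -10.4]
contact_force: [-3.1, -3.0, 12.7]
gripper_width: 0.305
gripper_force: 68.5
```

```bash
python3 -m inch '[{"x":0,"y":0,"z":0.04,"yaw":0},{"x":0,"y":0,"z":0.04,"yaw":0},{"x":0,"y":0,"z":0,"yaw":0},{"x":0,"y":0,"z":0,"yaw":0},{"x":0,"y":0,"z":0,"yaw":0}]'
python3 -m inch '[{"x":0,"y":0,"z":0.04,"yaw":0},{"x":0,"y":0,"z":0.04,"yaw":0},{"x":0,"y":0,"z":0,"yaw":0},{"x":0,"y":0,"z":0,"yaw":0},{"x":0,"y":0,"z":0,"yaw":0}]'
```

```text
clock: 12.55
eef_pos: [503.0, 181.2, 180.8]
tool_rot: [-179.9, -0.3, -10.4]
contact_force: [-7.6, -4.1, 22.6]
gripper_width: 0.302
gripper_force: 67.7
clock: 12.97
eef_pos: [503.1, 181.3, 180.7]
tool_rot: [-179.9, -0.3, -10.4]
contact_force: [-12.3, -6.3, 31.3]
gripper_width: 0.301
gripper_force: 67.0
```

Force climbs with no further travel at TCP z ≈ 180.7, the predicted seating height (180.6). One confirming look.

Run:
```python
from h import *
a=camera('wrist');b=camera('scene')
cv2.imwrite('pics/f.png',np.hstack([cv2.resize(a[100:380,140:420],(400,400)),cv2.resize(b[140:260,290:410],(400,400),interpolation=2)]))
o=observe();print(o['eef_pos'],o['qvel'].round(2),o['contact_force'],o['clock'])
```

```text
[503.05496141 181.26386186 180.64885426] [ 0.07  0.02  0.02  0.01 -0.02 -0.1 ] [-11.88571905  -6.21970041  32.22215431] 13.0667
```

View pics/f.png

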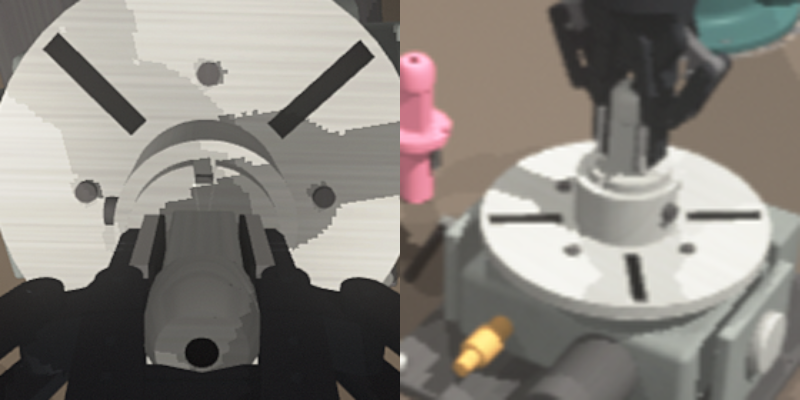

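The pictures show the flange flat on the hub face, the notch over the keyway at (203,175), and the gripper still holding the arbor.

```bash
python3 -c "
from cell import *
print(sign_off())"
```

```text
the job is handed in; nothing more can be done
None
```

I fitted the keyed arbor into the hub with its key in the keyway and its flange down on the hub face, and handed the job in at about 13 s with the gripper still holding it and pressing down with about 32 N; no verdict came back.

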